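Static balance check of a handwheel on a roller stand

ROBOT

A 6-joint arm with a two-finger parallel gripper is mounted at the origin on a cart in front of the work surface, level with it; the furniture and walls round the work are solid. World frame = base frame: x ahead of the robot, y to its left, z up, the work surface at z = 0. Lengths are in mm, angles in rad, forces in N, time in s.
With the tool pointing down it reaches from about 350 to 875 mm from the base axis. Payload 4.2 kg.
Tool frame: the origin (TCP) lies midway between the tips of the shut fingers; the grasp point (between the pads) lies 19 mm behind it; z points along the fingers, y is the line along which they close (so a half turn about z gives the same grasp; the last joint's range is limited). The gripper opens to 85 mm and grips with 20 to 120 N. Pads are 22 mm wide; open, the fingers measure 114 mm over their backs; the gripper's body (76 mm by 85 mm) begins 54 mm behind the grasp point. The pads swing forward as they close: fully open they stand 13 mm farther back than shut.
Start: joints at [1.408, 0.385, 0.008, 0, -1.194, -0.259], TCP at [255.844, 570.213, 207.712] pointing down, gripper open.
Joint ranges: [-3.14, 3.14], [-1.21, 2.06], [-1.07, 1.41], [-3.16, 2.05], [-2.99, -0.16], [-3.1, 3.1]. Speed limits (rad/s): [2.79, 2.79, 3.14, 3.14, 3.14, 3.14].

INTERFACE

Orientations are given as a unit quaternion [x, y, z, w].
In Python, from bench import arm gives the robot as it stands. The module is installed in compiled form; this text tells all that it offers.
- The arm moves only by the shell command python3 -m handwheel 'ROWS' [OPENING]. ROWS is JSON, a list of rows, each an object of numbers: "x", "y", "z": the shift along the world's x, y, z each as a share of 20 cm, from -1 to 1; "ax", "ay", "az": the turn, a rotation vector about the world's x, y, z each as a share of 90 degrees, from -1 to 1. In form: [{"x": .., "y": .., "z": .., "ax": .., "ay": .., "az": ..}, ...]. A call has exactly 8 rows; each row shifts and turns the commanded pose from where the row before left it; what a row does not reach is not made up. A row lasts 1/10 s, in which the tool goes at most 50 mm and 8.59 degrees, less where a joint would pass 70% of its speed; a pose out of reach is approached as far as the arm can. A call with a number of a shift or a turn outside -1 to 1 is refused whole. A call with a gripper value outside its range is refused whole. OPENING is the opening, from -1 (shut) to 1 (fully open), set as the call begins (- or left out, the last holds). The fingers move at their own pace and stop on an object; the grip force is fixed at half the most. Time passes only in rows, so rows that do not move let the fingers close, or fill a call up. It gives the time, the measured TCP pose, the force, the opening and the grip force at its end, in the units of the state.
- arm.read_state(): the state, without advancing time (a new reading comes with each control period).
- arm.get_image(name): name is "side" or "top" or "wrist"; returns the picture (400x640x3 uint8, red, green, blue); there is no depth.
- arm.camera_params(name): a dict with "K" (3x3 intrinsics, pixels), "position" and "orientation" of the camera in the world. Camera axes: x right, y down, z forward; pixel columns grow to the right and rows downward; lengths in mm; the calibration is good to about 2 mm. A picture is of the moment at which its call begins: read the wrist's pose just before it. camera_params takes no time and is no camera call; for the wrist camera it gives the pose at the moment of the call.
- arm.job_done(): hands the job in; it is judged then, once.
The state is a dict: "clock": time; "joints": joint angles; "joint_vel": joint speeds; "joint_efforts": joint torques, N m; "position": TCP position; "ee_rot": TCP orientation; "contact_force": force on the tool from outside, world axes, zero at the start; "wrist_torque": the same for the moment, N m; "gripper_width": finger opening in mm; "grasp_force": force on a finger pad.
Only numpy, scipy, OpenCV 4.12 (cv2) and the standard library are available. Lean on these libraries where they do the work, as an engineer would, in place of code of your own. Each camera call takes 0.05 s, during which the arm holds its last target. There are 200 camera calls.

TASK

Check the balance of the cast handwheel without taking it out of its wooden stand: press the paddle of the lifting cradle all the way down, so that the wheel's axle comes to lie on the bearing rollers and the rim is free. Let the wheel turn by itself until its heavy side hangs at the bottom and it stands still, and only then push the round-knobbed plunger in as far as it will go, so that its pad clamps the axle from the end and locks the wheel that way. Leave the other things on the bench alone.

Things in the scene. Friction and masses are not known exactly. Their poses are not given: they have to be found in the camera images.
- wheel: Loose cast aluminium handwheel, upright: 100 mm diameter, 36 mm wide, 0.37 to 0.63 kg, with a 14 mm axle 106 mm long. Origin at its centre, local z = axle. A thick cast pad between hub and rim, towards local -y, is its heavy side. It starts with its rim held on the raised cradle, pad about 2 rad from the bottom. On the rollers it swings and rests pad-down (local y up) after about 2 to 3 s.
- stand: Wooden balancing stand fixed to the bench, base 160 x 250 x 12 mm. Origin on the bench right under the wheel; local x along the axle, away from the plunger (robot's) side; local y level, the paddle lies towards -y; z up. Two upright plates (80 mm wide along y, 112 mm above the bench, 10 mm thick, inner faces at x = +/-58 mm) stop the axle's ends with 5 mm play each side.
- base_corner (a point): The base plate's corner on the plunger side at the paddle's end, on its top surface (12 mm above the bench): at x = -80, y = -165 mm of the stand.
- nest (a point): Where the wheel's centre lies when its axle rests on the rollers (it may sit up to 5 mm along the axle from here), 95 mm above the bench; it starts 14 mm higher. The rollers: a pair of free-turning bearings (26 mm diameter, 30 mm apart) under each end of the axle.
- cradle (a joint): Downward travel of the lifting cradle (m): 0 raised (start), 0.022 fully down. The axle meets the rollers at 0.014 and below that the rim is clear of the cradle. Friction of 12 N holds it where it is left, so pressing takes about 5 to 12 N.
- paddle (a point): Centre of the top of the cradle's square wooden paddle (50 x 50 mm, level, its sides along the stand's x and y), 120 mm from the wheel's centre towards the stand's -y, 115 mm above the bench when raised, 93 mm fully down. Press it straight down; it moves with the cradle.
- plunger (a joint): Plunger travel (m) along the stand's +x, towards the axle: 0 drawn back, starts at 0 to 0.008, 0.034 is the end of travel with no wheel. On the axle's line; its 18 mm rubber pad meets the axle's end at 0.018 to 0.028 and pushes the wheel along until the axle stops against the far upright, at about 0.028. Slides with about 4 N of friction and stays where it is left; 10 N is plenty.
- plunger_knob (a point): Centre of the outer end face of the plunger's round black knob (32 mm diameter, 18 mm long, axis along the stand's x), on the robot's side of the stand, 95 mm above the bench, 161 mm from the wheel's middle plane at travel 0; moves with the plunger. Push it along the stand's +x; nothing stands in front of it.
- masking_roll: Bystander: roll of masking tape, 94 mm diameter, 25 mm high, lying loose on the bench. Origin at the centre of its underside.
- beeswax: Bystander: loose block of beeswax 36 x 58 x 20 mm. Origin at the centre of its underside.
- edge_beveler: Bystander: loose hand tool with a wooden handle, 25 x 140 x 25 mm, long along local y. Origin at the centre of its underside.

How it is judged:
By the outcome, as a careful person would: the job done as asked, in the order asked, and still so for the second after the job is handed in, with the robot touching nothing.
It also fails if it takes over 45 s, if anything falls off the work surface, if the arm or the gripper's body presses on something with over 40 N, if the wrist force passes 120 N, or if a joint passes its speed limit or range.

## Working session

There is one attempt and no reset: what is moved stays moved. The work goes in short steps, Python scripts to look and compute and a shell command to move; the robot and the scene stay as the last step left them, time stands still between calls to the robot, and variables do not carry over. Pictures are saved under pics/ and viewed, at most 10 in all, crops included, and the job is handed in when it is done.

```bash
mkdir -p pics; python3 - <<'E'
from bench import arm
import cv2
s=arm.read_state();print(s)
for n in("top","side"):
    print(n,arm.camera_params(n)); cv2.imwrite(f"pics/{n}0.png",arm.get_image(n)[:,:,::-1])
E
```

```text
{'clock': 0.0, 'joints': array([ 1.40761221e+00,  3.85570444e-01,  6.56300505e-03, -5.05989545e-04,
       -1.19400701e+00, -2.58588098e-01]), 'joint_vel': array([-6.86495219e-05, -2.26567153e-03, -2.76405308e-04,  7.46653471e-04,
       -1.54688687e-03, -2.52069769e-04]), 'joint_efforts': array([-9.45586071e-04, -3.92289484e+01,  1.88400221e+01,  4.18636188e+00,
       -4.72374202e-03, -7.01245270e-06]), 'position': array([255.58521569, 569.62005137, 206.58765446]), 'ee_rot': array([ 9.77825640e-01, -2.09417604e-01, -1.81992250e-04,  1.11901008e-03]), 'contact_force': array([ 0.73390326, -0.43220249,  0.19821575]), 'wrist_torque': array([-0.00249144, -0.04177721, -0.00132481]), 'grasp_force': 0.0, 'gripper_width': 85.16465317766749}
top {'K': array([[393.57257107,   0.        , 317.27227989],
       [  0.        , 393.57257107, 199.81179136],
       [  0.        ,   0.        ,   1.        ]]), 'position': array([ 394.34349724, -104.45558023, 1238.76550388]), 'orientation': array([-0.70158678,  0.71083442, -0.03544752,  0.03512695])}
side {'K': array([[466.21703532,   0.        , 322.47791107],
       [  0.        , 466.21703532, 200.38971857],
       [  0.        ,   0.        ,   1.        ]]), 'position': array([  59.85480124, -988.89250034,  670.94360811]), 'orientation': array([ 0.83895213, -0.19955886,  0.11729562, -0.49252139])}
```

View pics/top0.png

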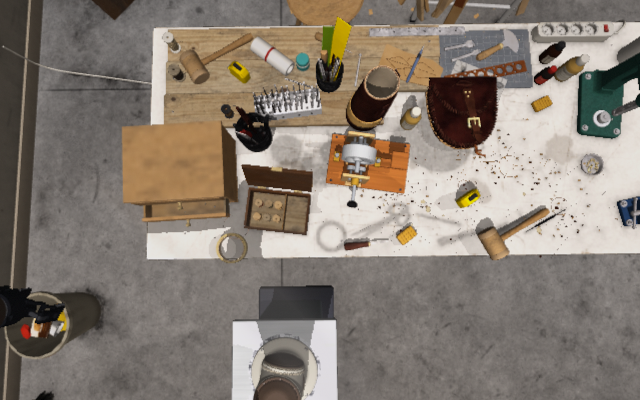

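View pics/side0.png

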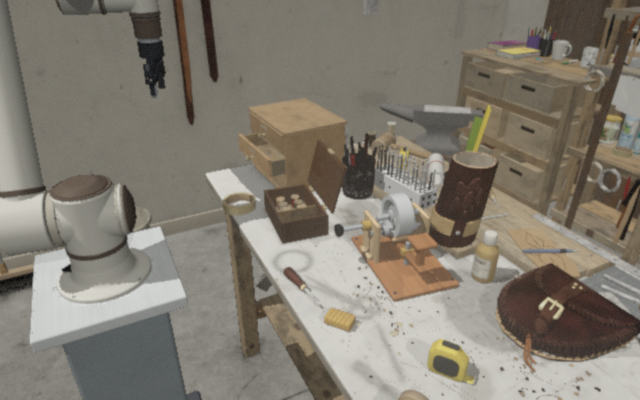

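The top view shows the stand at about (327–410, 133–193), the knob at about (352, 204), the robot at the bottom and the paddle to the right of the wheel. The side view shows the stand at (355–455, 200–300) and the knob at (339, 230). I'll enlarge both.

```bash
python3 - <<'E'
import cv2,numpy as np
a=cv2.imread("pics/top0.png")[120:220,310:430]; b=cv2.imread("pics/side0.png")[180:310,325:470]
a=cv2.resize(a,None,fx=5,fy=5,interpolation=2);b=cv2.resize(b,None,fx=4,fy=4,interpolation=2)
cv2.imwrite("pics/topc.png",a);cv2.imwrite("pics/sidec.png",b)
E
```

```text
(no output)
```

View pics/topc.png

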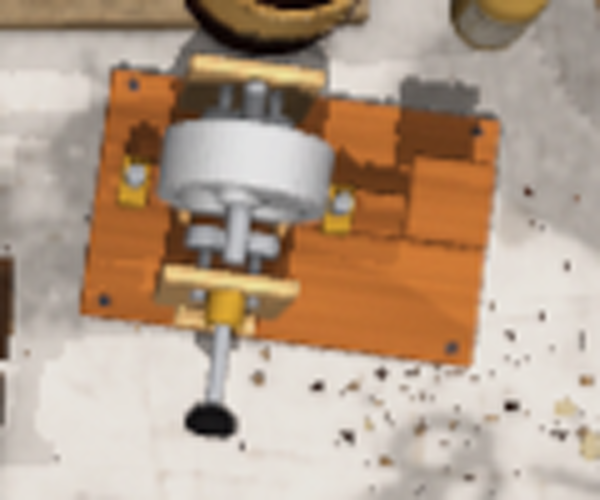

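View pics/sidec.png

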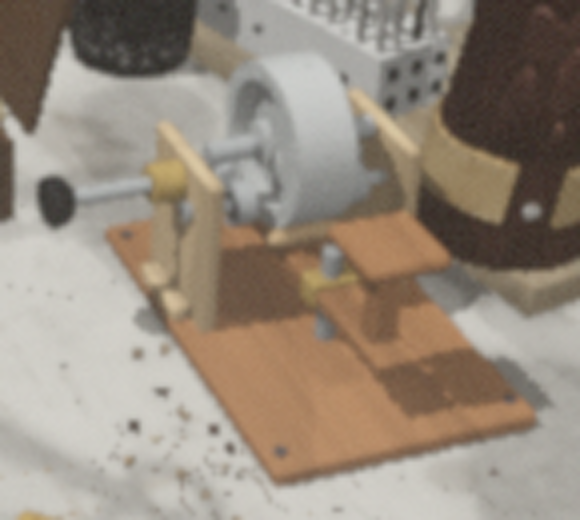

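The crops show three things clearly:
- **Base corners (top, 5x):** (80,315), (473,365), (498,120) and (112,68).
- **Paddle (top):** corners (415,155), (497,162), (490,245) and (408,238).
- **Knob:** (210,420) in the top crop and (57,200) in the side crop.

I'll fit the stand's pose to these.

```bash
cat > h.py <<'E'
import numpy as np
from scipy.spatial.transform import Rotation as R
from scipy.optimize import least_squares
def proj(c,P):
    q=R.from_quat(c["orientation"]).inv().apply(np.atleast_2d(P)-c["position"])
    q=q@c["K"].T; return q[:,:2]/q[:,2:]
def stand(p,L):
    L=np.atleast_2d(L); return R.from_euler('z',p[2]).apply(L)+[p[0],p[1],0]
E
python3 - <<'E'
from h import *
from bench import arm
t=arm.camera_params("top");s=arm.camera_params("side")
ct=(np.array([[80,315],[473,365],[498,120],[112,68],[415,155],[497,162],[490,245],[408,238]])+.5)/5-.5+[310,120]
cs=(np.array([[107,233],[280,482],[537,420],[328,224],[404,211],[455,262],[370,280]])+.5)/4-.5+[325,180]
Lt=[[-80,85,12],[-80,-165,12],[80,-165,12],[80,85,12],[25,-95,115],[25,-145,115],[-25,-145,115],[-25,-95,115]]
Ls=[[-80,85,12],[-80,-165,12],[80,-165,12],[-25,-95,115],[25,-95,115],[25,-145,115],[-25,-145,115]]
rt=lambda p:proj(t,stand(p,Lt))-ct
rs=lambda p:proj(s,stand(p,Ls))-cs
f=least_squares(lambda p:np.r_[rt(p).ravel(),rs(p).ravel()],[450,-200,-.1],loss='soft_l1')
p=f.x;print(p);print(rt(p).round(1).tolist());print(rs(p).round(1).tolist())
np.save("p.npy",p)
for n,k,pts in(("top",rt,0),("side",rs,0)):
    g=least_squares(lambda p:k(p).ravel(),p);print(n,g.x)
K=[[-161+d,0,95] for d in(0,4,8)]
print("knob top",proj(t,stand(p,K)),"side",proj(s,stand(p,K)),"seen side",57/4+325,200/4+180,"top",210/5+310,420/5+120)
for n,L in dict(paddle=[0,-120,115],knob=[-161,0,95],wheel=[0,0,109]).items(): print(n,stand(p,L)[0].round(1))
E
```

```text
[ 637.62529953 -229.51978886    6.13872381]
[[0.4, 0.2], [0.8, 0.5], [1.3, -0.1], [0.4, 0.3], [0.2, -0.3], [0.9, 0.5], [0.5, 0.7], [-0.3, -0.1]]
[[-1.1, -1.7], [-0.8, -1.5], [0.8, -1.5], [-0.6, 0.1], [1.0, -0.7], [0.2, -1.1], [0.2, -1.2]]
top [ 638.10543529 -227.96440573    6.14145885]
side [ 635.65634608 -232.66802439    6.1359297 ]
knob top [[351.94499471 209.81903111]
 [352.11285669 208.46159143]
 [352.28060303 207.10508687]] side [[331.76478006 231.5761173 ]
 [333.42910894 231.27091832]
 [335.0899497  230.96635898]] seen side 339.25 230.0 top 352.0 204.0
paddle [ 620.4 -348.3  115. ]
knob [ 478.3 -206.3   95. ]
wheel [ 637.6 -229.5  109. ]
```

The fit agrees to about 1 px, or 3 mm: the stand is at (637, -229) with yaw -0.144. The paddle is at (620, -348) and the knob at about (484, -207). I'll lift, turn to line up with the stand, shut the fingers and cross over high.

```bash
python3 -m handwheel '[{"z":0.25},{"z":0.25},{"z":0.25},{"x":0.09,"y":-0.23,"az":0.09},{"x":0.09,"y":-0.23,"az":0.087},{"x":0.09,"y":-0.23},{"x":0.09,"y":-0.23},{"x":0.09,"y":-0.23}]' -1
python3 -m handwheel '[{"x":0.09,"y":-0.23},{"x":0.09,"y":-0.23},{"x":0.09,"y":-0.23},{"x":0.09,"y":-0.23},{"x":0.09,"y":-0.23},{"x":0.09,"y":-0.23},{"x":0.09,"y":-0.23},{"x":0.09,"y":-0.23}]'
```

```text
invalid input at $[0]: expected keys x, y, z, ax, ay, az
invalid input at $[0]: expected keys x, y, z, ax, ay, az
```

```bash
python3 -m handwheel '[{"x":0,"y":0,"z":0.25,"ax":0,"ay":0,"az":0},{"x":0,"y":0,"z":0.25,"ax":0,"ay":0,"az":0},{"x":0,"y":0,"z":0.25,"ax":0,"ay":0,"az":0},{"x":0.09,"y":-0.23,"z":0,"ax":0,"ay":0,"az":0.09},{"x":0.09,"y":-0.23,"z":0,"ax":0,"ay":0,"az":0.087},{"x":0.09,"y":-0.23,"z":0,"ax":0,"ay":0,"az":0},{"x":0.09,"y":-0.23,"z":0,"ax":0,"ay":0,"az":0},{"x":0.09,"y":-0.23,"z":0,"ax":0,"ay":0,"az":0}]' -1
```

```text
clock: 0.9
position: [345.9, 338.1, 357.4]
ee_rot: [0.997, -0.072, -0.0, 0.0]
contact_force: [0.6, -0.1, -0.1]
gripper_width: -0.1
grasp_force: 0.0
```

```bash
python3 -m handwheel '[{"x":0.09,"y":-0.23,"z":0,"ax":0,"ay":0,"az":0},{"x":0.09,"y":-0.23,"z":0,"ax":0,"ay":0,"az":0},{"x":0.09,"y":-0.23,"z":0,"ax":0,"ay":0,"az":0},{"x":0.09,"y":-0.23,"z":0,"ax":0,"ay":0,"az":0},{"x":0.09,"y":-0.23,"z":0,"ax":0,"ay":0,"az":0},{"x":0.09,"y":-0.23,"z":0,"ax":0,"ay":0,"az":0},{"x":0.09,"y":-0.23,"z":0,"ax":0,"ay":0,"az":0},{"x":0.09,"y":-0.23,"z":0,"ax":0,"ay":0,"az":0}]'
```

```text
clock: 1.7
position: [489.9, -29.8, 357.5]
ee_rot: [0.997, -0.072, -0.0, -0.0]
contact_force: [1.5, 0.4, 0.7]
gripper_width: -0.1
grasp_force: 0.0
```

```bash
python3 -m handwheel '[{"x":0.09,"y":-0.23,"z":0,"ax":0,"ay":0,"az":0},{"x":0.09,"y":-0.23,"z":0,"ax":0,"ay":0,"az":0},{"x":0.09,"y":-0.23,"z":0,"ax":0,"ay":0,"az":0},{"x":0.09,"y":-0.23,"z":0,"ax":0,"ay":0,"az":0},{"x":0.09,"y":-0.23,"z":0,"ax":0,"ay":0,"az":0},{"x":0.09,"y":-0.23,"z":0,"ax":0,"ay":0,"az":0},{"x":0.09,"y":-0.23,"z":0,"ax":0,"ay":0,"az":0},{"x":0,"y":0,"z":0,"ax":0,"ay":0,"az":0}]'
```

```text
clock: 2.5
position: [616.7, -354.6, 351.1]
ee_rot: [0.997, -0.075, -0.004, -0.001]
contact_force: [0.7, 1.0, -0.4]
gripper_width: 0.2
grasp_force: 0.0
```

```bash
python3 -m handwheel '[{"x":0,"y":0,"z":-0.25,"ax":0,"ay":0,"az":0},{"x":0,"y":0,"z":-0.25,"ax":0,"ay":0,"az":0},{"x":0,"y":0,"z":-0.25,"ax":0,"ay":0,"az":0},{"x":0,"y":0,"z":-0.15,"ax":0,"ay":0,"az":0},{"x":0,"y":0,"z":-0.05,"ax":0,"ay":0,"az":0},{"x":0,"y":0,"z":-0.05,"ax":0,"ay":0,"az":0},{"x":0,"y":0,"z":0,"ax":0,"ay":0,"az":0},{"x":0,"y":0,"z":0,"ax":0,"ay":0,"az":0}]'
python3 - <<'E'
from bench import arm
import cv2
s=arm.read_state();print(s["position"],s["contact_force"])
a=arm.get_image("top")[100:220,300:440,::-1];b=arm.get_image("side")[130:310,300:480,::-1]
a=cv2.resize(a,(420,360),interpolation=2);b=cv2.resize(b,(360,360),interpolation=2)
cv2.imwrite("pics/m1.png",cv2.hconcat([a,b]))
E
```

```text
clock: 3.3
position: [616.9, -350.1, 159.9]
ee_rot: [0.997, -0.072, 0.002, 0.001]
contact_force: [-1.1, 0.8, 0.4]
gripper_width: -0.1
grasp_force: 0.0
[ 616.88065433 -350.13919308  159.85686219] [-1.05919039  0.83615342  0.35193974]
```

View pics/m1.png

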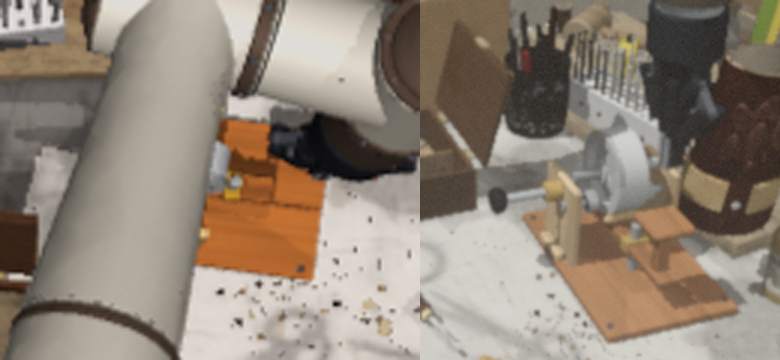

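The arm hides the paddle in the top view. In the side view the gripper stands above and behind the paddle, next to the leather cup at composite (685, 150). I'll project the TCP into that view to check.

```bash
python3 - <<'E'
from h import *
from bench import arm
s=arm.camera_params("side");t=arm.camera_params("top");p=np.load("p.npy")
P=[[617,-350,160],[617,-350,240],stand(p,[0,-120,115])[0],[617,-350,300]]
print((proj(s,P)-[300,130])*2+[420,0]);print((proj(t,P)-[300,100])*3)
E
```

```text
[[667.19543314 185.11110562]
 [675.71759947 116.7275314 ]
 [664.24653776 219.58921361]
 [682.59482188  61.54331748]]
[[313.44627942 173.16554528]
 [333.92066969 154.00979485]
 [301.27643879 179.37369814]
 [351.51271964 137.55074948]]
```

```bash
python3 - <<'E'
from bench import arm
import cv2
b=arm.get_image("side")[130:280,380:500,::-1]
w=arm.get_image("wrist")[:,:,::-1]
cv2.imwrite("pics/m2.png",cv2.hconcat([cv2.resize(b,(320,400),interpolation=2),cv2.resize(w,(480,300))[:, :].copy() if 0 else cv2.copyMakeBorder(cv2.resize(w,(480,300)),0,100,0,0,0)]))
E
```

```text
(no output)
```

View pics/m2.png

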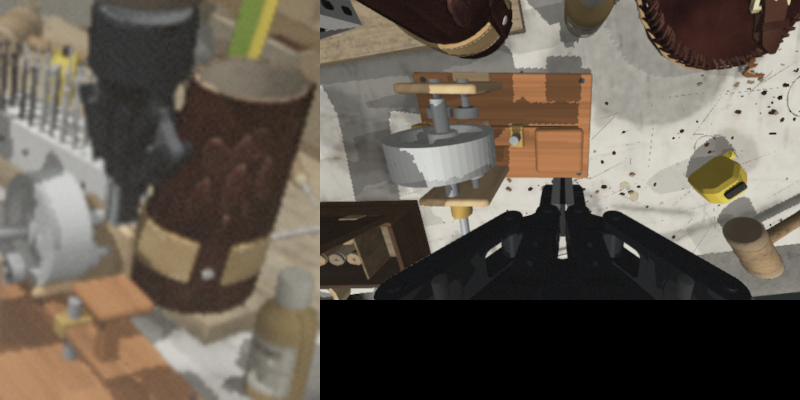

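The wrist view shows the paddle at (558, 150) in the picture, with the shut fingertips about in line with it at (562, 180). The side view puts the tips a little higher than predicted, so I'll check against the wrist camera.

```bash
python3 - <<'E'
from h import *
from bench import arm
w=arm.camera_params("wrist");p=np.load("p.npy");s=arm.read_state()
P=np.r_[[s["position"]],[s["position"]+[0,0,20]],stand(p,[[25,-95,115],[25,-145,115],[-25,-145,115],[-25,-95,115],[-80,-165,12],[80,-165,12],[0,-120,115]])]
print(w["position"],s["position"]);print((proj(w,P)*.75+[320,0]).round(0).tolist())
E
```

```text
[ 695.01497911 -361.81681441  326.24351454] [ 616.47509722 -350.01416221  159.2910553 ]
[[561.0, 176.0], [561.0, 187.0], [534.0, 130.0], [584.0, 130.0], [583.0, 176.0], [536.0, 176.0], [588.0, 179.0], [593.0, 74.0], [559.0, 154.0]]
```

The wrist camera agrees with the fit: TCP at (561, 176), paddle predicted at (559, 154) and seen at (558, 150). I'll press down, going slowly once in contact.

```bash
python3 -m handwheel '[{"x":0,"y":0,"z":-0.1,"ax":0,"ay":0,"az":0},{"x":0,"y":0,"z":-0.08,"ax":0,"ay":0,"az":0},{"x":0,"y":0,"z":-0.02,"ax":0,"ay":0,"az":0},{"x":0,"y":0,"z":-0.02,"ax":0,"ay":0,"az":0},{"x":0,"y":0,"z":-0.02,"ax":0,"ay":0,"az":0},{"x":0,"y":0,"z":-0.02,"ax":0,"ay":0,"az":0},{"x":0,"y":0,"z":-0.02,"ax":0,"ay":0,"az":0},{"x":0,"y":0,"z":0,"ax":0,"ay":0,"az":0}]'
```

```text
clock: 4.3
position: [615.6, -349.7, 101.2]
ee_rot: [0.997, -0.072, -0.0, -0.0]
contact_force: [0.4, 0.3, -0.0]
gripper_width: 0.3
grasp_force: 0.0
```

```bash
python3 - <<'E'
from bench import arm
import cv2
b=arm.get_image("side")[150:290,350:490,::-1]
w=arm.get_image("wrist")[60:300,220:460,::-1]
cv2.imwrite("pics/m3.png",cv2.hconcat([cv2.resize(b,(400,400),interpolation=2),cv2.resize(w,(400,400))]))
s=arm.read_state();print(s["position"],s["contact_force"],s["clock"])
E
```

```text
[ 615.90483452 -349.82968247  101.80486069] [-0.0837753  -0.65613905 -0.48730509] 4.4
```

View pics/m3.png

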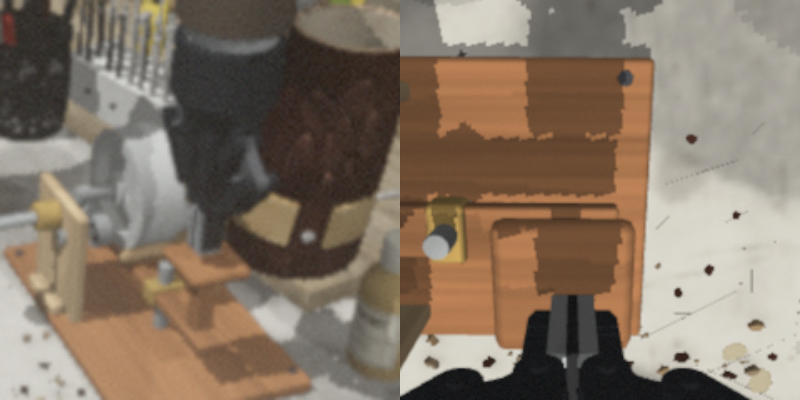

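The tip is right on the paddle, and the paddle may already have moved a little. I'll carry on down in small steps and watch the force.

```bash
python3 -m handwheel '[{"x":0,"y":0,"z":-0.01,"ax":0,"ay":0,"az":0},{"x":0,"y":0,"z":-0.01,"ax":0,"ay":0,"az":0},{"x":0,"y":0,"z":-0.01,"ax":0,"ay":0,"az":0},{"x":0,"y":0,"z":0,"ax":0,"ay":0,"az":0},{"x":0,"y":0,"z":0,"ax":0,"ay":0,"az":0},{"x":0,"y":0,"z":0,"ax":0,"ay":0,"az":0},{"x":0,"y":0,"z":0,"ax":0,"ay":0,"az":0},{"x":0,"y":0,"z":0,"ax":0,"ay":0,"az":0}]'
```

```text
clock: 5.2
position: [615.9, -349.8, 95.8]
ee_rot: [0.997, -0.072, 0.0, 0.0]
contact_force: [0.3, -0.2, -0.8]
gripper_width: 0.0
grasp_force: 0.0
```

```bash
python3 -m handwheel '[{"x":0,"y":0,"z":0,"ax":0,"ay":0,"az":0},{"x":0,"y":0,"z":0,"ax":0,"ay":0,"az":0},{"x":0,"y":0,"z":0,"ax":0,"ay":0,"az":0},{"x":0,"y":0,"z":0,"ax":0,"ay":0,"az":0},{"x":0,"y":0,"z":0,"ax":0,"ay":0,"az":0},{"x":0,"y":0,"z":-0.01,"ax":0,"ay":0,"az":0},{"x":0,"y":0,"z":-0.01,"ax":0,"ay":0,"az":0},{"x":0,"y":0,"z":-0.01,"ax":0,"ay":0,"az":0}]'
python3 - <<'E'
from bench import arm
from h import *
import cv2
p=np.load("p.npy");s=arm.camera_params("side")
b=arm.get_image("side");cv2.imwrite("pics/s2.png",b[:,:,::-1])
a=cv2.imread("pics/side0.png")[:,:,::-1]
# vertical shift of paddle front edge (toward camera), by template match
x,y,w,h=416,232,26,28
T=cv2.cvtColor(np.ascontiguousarray(a[y:y+h,x:x+w]),7).astype('float32')
G=cv2.cvtColor(np.ascontiguousarray(b),7).astype('float32')
r=cv2.matchTemplate(G[y-6:y+h+20,x-6:x+w+6],T,5);print(cv2.minMaxLoc(r))
L=[[-25,-145,115],[-25,-145,101],[-25,-145,93]];print(proj(s,stand(p,L)))
for im in(a,b): print([int(v) for v in im[232:262,421,0]])
E
```

```text
clock: 6.0
position: [615.9, -349.8, 90.5]
ee_rot: [0.997, -0.072, 0.0, 0.0]
contact_force: [-1.9, 1.4, 6.6]
gripper_width: -0.1
grasp_force: 2.8
(-0.43525052070617676, 0.699134886264801, (5, 23), (6, 7))
[[417.34344835 248.38612005]
 [416.67463074 253.92414413]
 [416.29665637 257.05389295]]
[110, 131, 159, 169, 169, 174, 172, 175, 174, 177, 177, 179, 177, 178, 176, 172, 155, 138, 116, 119, 118, 117, 119, 119, 116, 119, 116, 118, 118, 116]
[73, 78, 72, 69, 68, 70, 66, 61, 65, 74, 99, 140, 172, 182, 178, 176, 167, 146, 123, 114, 116, 120, 119, 120, 118, 120, 121, 116, 119, 123]
```

The paddle's front edge has hardly moved (row 248 to 249), and the force has only now reached 6.6 N. So the real contact starts at a TCP height of about 91, and the tips sit some 20 mm above the nominal TCP. I'll keep pressing.

```bash
python3 -m handwheel '[{"x":0,"y":0,"z":-0.01,"ax":0,"ay":0,"az":0},{"x":0,"y":0,"z":-0.01,"ax":0,"ay":0,"az":0},{"x":0,"y":0,"z":-0.01,"ax":0,"ay":0,"az":0},{"x":0,"y":0,"z":0,"ax":0,"ay":0,"az":0},{"x":0,"y":0,"z":0,"ax":0,"ay":0,"az":0},{"x":0,"y":0,"z":0,"ax":0,"ay":0,"az":0},{"x":0,"y":0,"z":0,"ax":0,"ay":0,"az":0},{"x":0,"y":0,"z":0,"ax":0,"ay":0,"az":0}]'
python3 - <<'E'
from bench import arm
from h import *
import cv2
b=arm.get_image("side");w=arm.get_image("wrist")
cv2.imwrite("pics/m4.png",cv2.hconcat([cv2.resize(b[150:290,350:490,::-1],(400,400),interpolation=2),cv2.resize(w[60:300,220:460,::-1],(400,400))]))
for x in(415,421,427): print([int(v) for v in b[236:266,x,0]])
E
```

```text
clock: 6.85
position: [615.9, -349.8, 84.5]
ee_rot: [0.997, -0.072, 0.0, 0.0]
contact_force: [-2.3, 1.5, 6.0]
gripper_width: -0.2
grasp_force: 2.7
[114, 121, 137, 138, 136, 136, 144, 157, 171, 177, 179, 178, 174, 163, 149, 131, 117, 112, 122, 140, 154, 157, 154, 147, 141, 142, 137, 141, 137, 139]
[66, 67, 65, 68, 68, 65, 63, 66, 83, 120, 150, 172, 180, 177, 171, 153, 129, 110, 116, 119, 120, 118, 120, 119, 121, 122, 119, 120, 119, 120]
[70, 78, 84, 81, 86, 88, 96, 109, 113, 117, 141, 169, 171, 163, 144, 123, 114, 118, 121, 125, 146, 168, 172, 170, 170, 169, 172, 172, 175, 175]
```

View pics/m4.png

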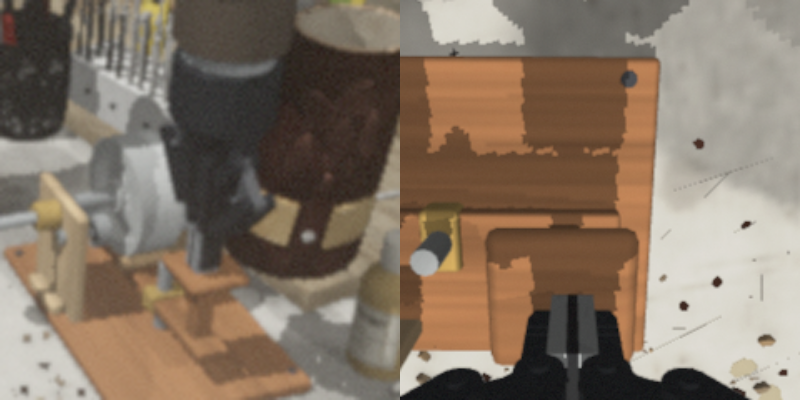

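The paddle is going down now: its front edge is at row 252, about 6 mm of travel, and the tips rest on the paddle at composite (205, 262). I'll continue.

```bash
python3 -m handwheel '[{"x":0,"y":0,"z":-0.01,"ax":0,"ay":0,"az":0},{"x":0,"y":0,"z":-0.01,"ax":0,"ay":0,"az":0},{"x":0,"y":0,"z":-0.01,"ax":0,"ay":0,"az":0},{"x":0,"y":0,"z":-0.01,"ax":0,"ay":0,"az":0},{"x":0,"y":0,"z":-0.01,"ax":0,"ay":0,"az":0},{"x":0,"y":0,"z":-0.01,"ax":0,"ay":0,"az":0},{"x":0,"y":0,"z":0,"ax":0,"ay":0,"az":0},{"x":0,"y":0,"z":0,"ax":0,"ay":0,"az":0}]'
```

```text
clock: 7.75
position: [615.9, -349.8, 73.6]
ee_rot: [0.997, -0.072, 0.0, 0.0]
contact_force: [-2.7, 2.7, 7.8]
gripper_width: 0.3
grasp_force: 4.3
```

```bash
python3 -m handwheel '[{"x":0,"y":0,"z":-0.01,"ax":0,"ay":0,"az":0},{"x":0,"y":0,"z":-0.01,"ax":0,"ay":0,"az":0},{"x":0,"y":0,"z":0,"ax":0,"ay":0,"az":0},{"x":0,"y":0,"z":0,"ax":0,"ay":0,"az":0},{"x":0,"y":0,"z":0,"ax":0,"ay":0,"az":0},{"x":0,"y":0,"z":0,"ax":0,"ay":0,"az":0},{"x":0,"y":0,"z":0,"ax":0,"ay":0,"az":0},{"x":0,"y":0,"z":0,"ax":0,"ay":0,"az":0}]'
```

```text
clock: 8.55
position: [615.9, -349.8, 69.6]
ee_rot: [0.997, -0.072, 0.0, 0.0]
contact_force: [-2.8, 3.0, 9.1]
gripper_width: -0.2
grasp_force: 4.5
```

```bash
python3 - <<'E'
from bench import arm
b=arm.get_image("side")
for x in(415,421,427): print([int(v) for v in b[236:270,x,0]])
E
```

```text
[112, 116, 111, 113, 112, 118, 120, 124, 121, 117, 116, 113, 121, 137, 159, 175, 179, 178, 176, 170, 157, 142, 135, 134, 131, 141, 147, 147, 139, 135, 134, 131, 129, 131]
[57, 56, 61, 59, 54, 64, 59, 57, 60, 61, 57, 63, 63, 70, 92, 125, 151, 174, 178, 172, 162, 144, 123, 118, 120, 119, 118, 119, 121, 121, 121, 120, 122, 121]
[57, 58, 52, 67, 77, 80, 83, 89, 99, 105, 111, 111, 112, 115, 116, 122, 144, 167, 167, 156, 141, 145, 166, 170, 170, 169, 172, 174, 176, 172, 171, 167, 160, 146]
```

About 20.5 mm of travel so far. I'll press on to the hard stop.

```bash
python3 -m handwheel '[{"x":0,"y":0,"z":-0.01,"ax":0,"ay":0,"az":0},{"x":0,"y":0,"z":0,"ax":0,"ay":0,"az":0},{"x":0,"y":0,"z":0,"ax":0,"ay":0,"az":0},{"x":0,"y":0,"z":0,"ax":0,"ay":0,"az":0},{"x":0,"y":0,"z":0,"ax":0,"ay":0,"az":0},{"x":0,"y":0,"z":0,"ax":0,"ay":0,"az":0},{"x":0,"y":0,"z":0,"ax":0,"ay":0,"az":0},{"x":0,"y":0,"z":0,"ax":0,"ay":0,"az":0}]'
```

```text
clock: 9.4
position: [616.0, -349.9, 69.4]
ee_rot: [0.997, -0.071, 0.001, 0.001]
contact_force: [-5.1, 4.0, 15.0]
gripper_width: -0.1
grasp_force: 7.3
```

The force rose to 15 N with no further travel, so the cradle is against its stop. I'll lift off and move in front of the knob.

```bash
python3 -m handwheel '[{"x":0,"y":0,"z":0.1,"ax":0,"ay":0,"az":0},{"x":0,"y":0,"z":0.25,"ax":0,"ay":0,"az":0},{"x":0,"y":0,"z":0.25,"ax":0,"ay":0,"az":0},{"x":0,"y":0,"z":0.25,"ax":0,"ay":0,"az":0},{"x":0,"y":0,"z":0.15,"ax":0,"ay":0,"az":0},{"x":-0.15,"y":0.12,"z":0,"ax":0,"ay":0,"az":0},{"x":-0.19,"y":0.15,"z":0,"ax":0,"ay":0,"az":0},{"x":-0.19,"y":0.15,"z":0,"ax":0,"ay":0,"az":0}]'
```

```text
clock: 10.2
position: [508.7, -265.0, 264.5]
ee_rot: [0.997, -0.072, -0.0, -0.0]
contact_force: [0.2, 0.4, 1.3]
gripper_width: 0.1
grasp_force: 0.0
```

```bash
python3 -m handwheel '[{"x":-0.19,"y":0.15,"z":0,"ax":0,"ay":0,"az":0},{"x":-0.19,"y":0.15,"z":0,"ax":0,"ay":0,"az":0},{"x":0,"y":0,"z":0,"ax":0,"ay":0,"az":0},{"x":0,"y":0,"z":0,"ax":0,"ay":0,"az":0},{"x":0,"y":0,"z":0,"ax":0,"ay":0,"az":0},{"x":0,"y":0,"z":0,"ax":0,"ay":0,"az":0},{"x":0,"y":0,"z":0,"ax":0,"ay":0,"az":0},{"x":0,"y":0,"z":0,"ax":0,"ay":0,"az":0}]'
python3 - <<'E'
from bench import arm
from h import *
import cv2
p=np.load("p.npy");w=arm.camera_params("wrist");s=arm.camera_params("side");st=arm.read_state();print(st["position"])
b=arm.get_image("side");wi=arm.get_image("wrist")
cv2.imwrite("pics/m5.png",cv2.hconcat([cv2.resize(b[170:290,325:465,::-1],(380,326),interpolation=2),cv2.resize(wi[:,:,::-1],(400,250)).__class__ and cv2.copyMakeBorder(cv2.resize(wi[:,:,::-1],(420,262)),0,64,0,0,0)]))
print([int(v) for v in b[236:270,421,0]])
print("wrist knob pred",proj(w,stand(p,[[-161,0,95],[-153,0,95]]))*.656+[380,0])
# wheel stillness: side images 0.3 s apart
c=arm.get_image("side");q=np.abs(c.astype(int)-b)[190:245,375:425].mean();print("diff",q)
E
```

```text
clock: 11.0
position: [434.3, -206.1, 265.2]
ee_rot: [0.997, -0.072, -0.0, -0.0]
contact_force: [0.4, -0.0, -0.4]
gripper_width: 0.1
grasp_force: 0.0
[ 434.34113447 -206.13223476  265.18319863]
[104, 102, 101, 101, 107, 130, 165, 170, 171, 175, 177, 177, 176, 179, 179, 181, 182, 182, 183, 177, 165, 146, 125, 114, 122, 121, 123, 121, 121, 123, 122, 123, 120, 122]
wrist knob pred [[587.88014753  88.6421656 ]
 [587.84930007  83.97506599]]
diff 1.581939393939394
```

View pics/m5.png

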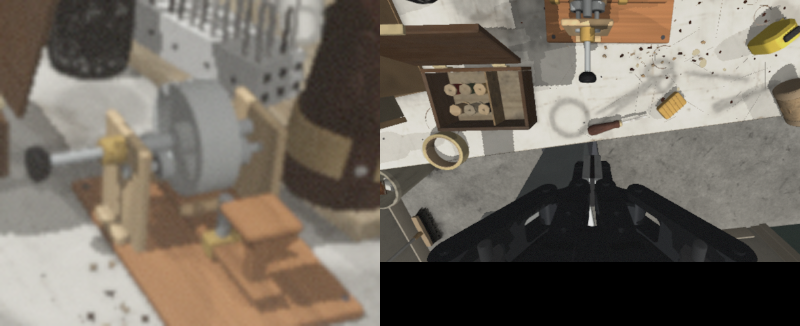

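The wrist view shows the knob's end at (587, 81), just where predicted, with nothing else in the way. The side view shows the wheel down on its rollers and the cradle at its stop. I'll descend in front of the knob and check that the wheel is still.

```bash
python3 -m handwheel '[{"x":0,"y":0.03,"z":-0.2,"ax":0,"ay":0,"az":0},{"x":0,"y":0,"z":-0.25,"ax":0,"ay":0,"az":0},{"x":0,"y":0,"z":-0.25,"ax":0,"ay":0,"az":0},{"x":0,"y":0,"z":-0.2,"ax":0,"ay":0,"az":0},{"x":0,"y":0,"z":-0.15,"ax":0,"ay":0,"az":0},{"x":0,"y":0,"z":0,"ax":0,"ay":0,"az":0},{"x":0,"y":0,"z":0,"ax":0,"ay":0,"az":0},{"x":0,"y":0,"z":0,"ax":0,"ay":0,"az":0}]'
cat > still.py <<'E'
from bench import arm
import numpy as np,cv2,sys
# mean of 4 frames before/after, wheel region of side view
f=np.mean([arm.get_image("side").astype(float) for _ in range(4)],0)[190:245,380:425]
np.save(f"f{sys.argv[1]}.npy",f)
if len(sys.argv)>2: 
    g=np.load(f"f{sys.argv[2]}.npy"); print("diff",np.abs(f-g).mean(),np.percentile(np.abs(f-g),99))
s=arm.read_state();print(s["clock"],s["position"],s["contact_force"])
E
python3 still.py 1
```

```text
clock: 11.95
position: [435.6, -200.1, 57.6]
ee_rot: [0.997, -0.072, 0.002, 0.0]
contact_force: [-0.6, -0.6, 0.6]
gripper_width: -0.3
grasp_force: 0.0
12.15 [ 434.79062245 -199.91660637   57.13580123] [ 0.13528988 -0.24852919  0.26953635]
```

```bash
python3 -m handwheel '[{"x":0,"y":0,"z":0,"ax":0,"ay":0,"az":0},{"x":0,"y":0,"z":0,"ax":0,"ay":0,"az":0},{"x":0,"y":0,"z":0,"ax":0,"ay":0,"az":0},{"x":0,"y":0,"z":0,"ax":0,"ay":0,"az":0},{"x":0,"y":0,"z":0,"ax":0,"ay":0,"az":0},{"x":0,"y":0,"z":0,"ax":0,"ay":0,"az":0},{"x":0,"y":0,"z":0,"ax":0,"ay":0,"az":0},{"x":0,"y":0,"z":0,"ax":0,"ay":0,"az":0}]'; python3 still.py 2 1
```

```text
clock: 12.95
position: [433.8, -199.8, 55.7]
ee_rot: [0.997, -0.072, -0.0, 0.0]
contact_force: [-0.7, -0.6, 0.7]
gripper_width: 0.1
grasp_force: 0.0
diff 0.9444781144781145 5.690000000000055
13.15 [ 433.83880324 -199.79180032   55.71649508] [-0.16407871  0.08646011 -0.18877178]
```

```bash
python3 -m handwheel '[{"x":0,"y":0,"z":0,"ax":0,"ay":0,"az":0},{"x":0,"y":0,"z":0,"ax":0,"ay":0,"az":0},{"x":0,"y":0,"z":0,"ax":0,"ay":0,"az":0},{"x":0,"y":0,"z":0,"ax":0,"ay":0,"az":0},{"x":0,"y":0,"z":0,"ax":0,"ay":0,"az":0},{"x":0,"y":0,"z":0,"ax":0,"ay":0,"az":0},{"x":0,"y":0,"z":0,"ax":0,"ay":0,"az":0},{"x":0,"y":0,"z":0,"ax":0,"ay":0,"az":0}]'; python3 still.py 3 2
```

```text
clock: 13.95
position: [433.8, -199.8, 55.7]
ee_rot: [0.997, -0.072, -0.0, 0.0]
contact_force: [0.2, -0.6, 0.6]
gripper_width: 0.1
grasp_force: 0.0
diff 0.7948484848484848 2.75
14.15 [ 433.836192   -199.77308805   55.70237803] [ 0.44815935 -0.62669612  0.06887568]
```

The wheel is still: the difference between frames about 1 s apart is down to noise. I'll push the plunger along the stand's +x.

```bash
python3 -m handwheel '[{"x":0.05,"y":-0.007,"z":0,"ax":0,"ay":0,"az":0},{"x":0.05,"y":-0.007,"z":0,"ax":0,"ay":0,"az":0},{"x":0.05,"y":-0.007,"z":0,"ax":0,"ay":0,"az":0},{"x":0.02,"y":-0.003,"z":0,"ax":0,"ay":0,"az":0},{"x":0.02,"y":-0.003,"z":0,"ax":0,"ay":0,"az":0},{"x":0.02,"y":-0.003,"z":0,"ax":0,"ay":0,"az":0},{"x":0.02,"y":-0.003,"z":0,"ax":0,"ay":0,"az":0},{"x":0.02,"y":-0.003,"z":0,"ax":0,"ay":0,"az":0}]'
```

```text
clock: 14.95
position: [482.2, -206.8, 55.4]
ee_rot: [0.997, -0.072, -0.002, -0.0]
contact_force: [-4.4, 1.0, 1.8]
gripper_width: -0.0
grasp_force: 2.1
```

Contact at about 4 N. I'll continue slowly.

```bash
python3 -m handwheel '[{"x":0.01,"y":-0.0015,"z":0,"ax":0,"ay":0,"az":0},{"x":0.01,"y":-0.0015,"z":0,"ax":0,"ay":0,"az":0},{"x":0.01,"y":-0.0015,"z":0,"ax":0,"ay":0,"az":0},{"x":0.01,"y":-0.0015,"z":0,"ax":0,"ay":0,"az":0},{"x":0.01,"y":-0.0015,"z":0,"ax":0,"ay":0,"az":0},{"x":0,"y":0,"z":0,"ax":0,"ay":0,"az":0},{"x":0,"y":0,"z":0,"ax":0,"ay":0,"az":0},{"x":0,"y":0,"z":0,"ax":0,"ay":0,"az":0}]'
```

```text
clock: 15.75
position: [492.3, -208.3, 55.4]
ee_rot: [0.997, -0.072, -0.002, -0.0]
contact_force: [-6.1, 1.3, 2.9]
gripper_width: -0.1
grasp_force: 3.2
```

```bash
python3 -m handwheel '[{"x":0.01,"y":-0.0015,"z":0,"ax":0,"ay":0,"az":0},{"x":0.01,"y":-0.0015,"z":0,"ax":0,"ay":0,"az":0},{"x":0,"y":0,"z":0,"ax":0,"ay":0,"az":0},{"x":0,"y":0,"z":0,"ax":0,"ay":0,"az":0},{"x":0,"y":0,"z":0,"ax":0,"ay":0,"az":0},{"x":0,"y":0,"z":0,"ax":0,"ay":0,"az":0},{"x":0,"y":0,"z":0,"ax":0,"ay":0,"az":0},{"x":0,"y":0,"z":0,"ax":0,"ay":0,"az":0}]'
```

```text
clock: 16.55
position: [495.4, -208.8, 55.4]
ee_rot: [0.997, -0.072, -0.003, -0.0]
contact_force: [-7.2, 2.4, 4.0]
gripper_width: 0.2
grasp_force: 4.1
```

```bash
python3 -m handwheel '[{"x":0.01,"y":-0.0015,"z":0,"ax":0,"ay":0,"az":0},{"x":0,"y":0,"z":0,"ax":0,"ay":0,"az":0},{"x":0,"y":0,"z":0,"ax":0,"ay":0,"az":0},{"x":0,"y":0,"z":0,"ax":0,"ay":0,"az":0},{"x":0,"y":0,"z":0,"ax":0,"ay":0,"az":0},{"x":0,"y":0,"z":0,"ax":0,"ay":0,"az":0},{"x":0,"y":0,"z":0,"ax":0,"ay":0,"az":0},{"x":0,"y":0,"z":0,"ax":0,"ay":0,"az":0}]'
```

```text
clock: 17.35
position: [496.5, -208.9, 55.4]
ee_rot: [0.997, -0.072, -0.003, -0.0]
contact_force: [-9.9, 2.8, 5.4]
gripper_width: 0.1
grasp_force: 5.0
```

```bash
python3 -m handwheel '[{"x":0.01,"y":-0.0015,"z":0,"ax":0,"ay":0,"az":0},{"x":0,"y":0,"z":0,"ax":0,"ay":0,"az":0},{"x":0,"y":0,"z":0,"ax":0,"ay":0,"az":0},{"x":0.01,"y":-0.0015,"z":0,"ax":0,"ay":0,"az":0},{"x":0,"y":0,"z":0,"ax":0,"ay":0,"az":0},{"x":0,"y":0,"z":0,"ax":0,"ay":0,"az":0},{"x":0,"y":0,"z":0,"ax":0,"ay":0,"az":0},{"x":0,"y":0,"z":0,"ax":0,"ay":0,"az":0}]'
```

```text
clock: 18.15
position: [496.3, -208.9, 55.3]
ee_rot: [0.997, -0.073, -0.008, -0.001]
contact_force: [-17.9, 5.7, 14.3]
gripper_width: -0.1
grasp_force: 9.2
```

The plunger is at its end: 18 N with no further travel. I'll back away and check.

```bash
python3 -m handwheel '[{"x":-0.05,"y":0.007,"z":0,"ax":0,"ay":0,"az":0},{"x":-0.1,"y":0.014,"z":0,"ax":0,"ay":0,"az":0},{"x":-0.2,"y":0.03,"z":0,"ax":0,"ay":0,"az":0},{"x":0,"y":0,"z":0.25,"ax":0,"ay":0,"az":0},{"x":0,"y":0,"z":0.25,"ax":0,"ay":0,"az":0},{"x":0,"y":0,"z":0.25,"ax":0,"ay":0,"az":0},{"x":0,"y":0,"z":0,"ax":0,"ay":0,"az":0},{"x":0,"y":0,"z":0,"ax":0,"ay":0,"az":0}]'
python3 - <<'E'
from bench import arm
from h import *
import cv2
p=np.load("p.npy");w=arm.camera_params("wrist")
wi=arm.get_image("wrist");b=arm.get_image("side")
print([int(v) for v in b[236:270,421,0]])
s=arm.camera_params("side")
print("side knob pred 28mm",(proj(s,stand(p,[[-133,0,95],[-124,0,95]]))-[325,170])*[380/140,326/120])
cv2.imwrite("pics/m6.png",cv2.hconcat([cv2.resize(b[170:290,325:465,::-1],(380,326),interpolation=2),cv2.resize(wi[0:250,120:440,::-1],(417,326))]))
E
python3 still.py 4 3
```

```text
clock: 18.95
position: [436.3, -200.0, 207.8]
ee_rot: [0.997, -0.072, 0.004, 0.0]
contact_force: [-0.5, 0.4, -0.0]
gripper_width: -0.1
grasp_force: 0.0
[103, 104, 100, 101, 106, 133, 164, 171, 171, 176, 176, 179, 180, 178, 181, 183, 182, 181, 182, 176, 165, 144, 124, 117, 119, 123, 122, 125, 121, 121, 123, 124, 123, 122]
side knob pred 28mm [[ 49.78600826 161.51421925]
 [ 59.78955904 159.67819292]]
diff 14.237710437710438 71.0
19.25 [ 433.64312893 -199.76452991  204.51784396] [ 0.540817   -0.51573723  0.51407069]
```

View pics/m6.png

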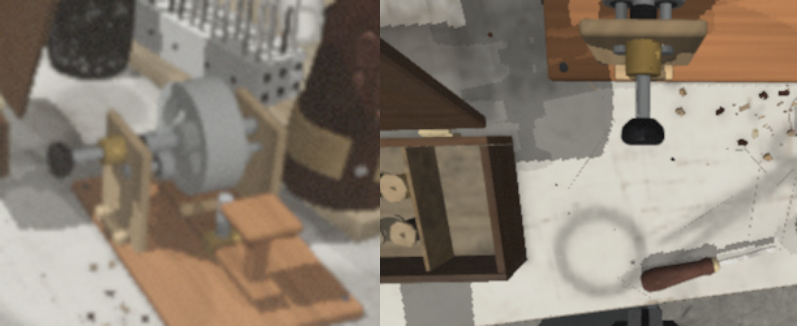

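The last picture shows:
- **Knob:** centre at (60, 158), as predicted for 28 mm of travel.
- **Paddle:** still at its stop, with its edge unchanged at row 257.
- **Wheel:** slid along onto the far upright.
- **Robot:** clear of everything.

I'm handing it in.

```bash
python3 -c "
from bench import arm
print(arm.job_done())"
```

```text
the job is handed in; nothing more can be done
None
```

Job handed in: I pressed the cradle down to its stop, waited until the wheel stood still in the side camera, then pushed the plunger in to its end (about 28 mm) and backed the robot clear; I didn't see the heavy pad itself at the bottom, but the wheel had about 6 s on the rollers.

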